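Fit the polishing drum and set its recessed speed knob

TASK

Get the stone polisher ready to run: first lower the eight-sided drum gently into its stand, so that both ends of the axle lie fully down in the two open forks, with the orange pulley at the orange fork, and let it go. Then reach through the round opening of the yellow guard and turn the recessed knob until its white pointer points at the red tab on the guard, without pushing hard on the guard or shifting the tab. Leave the pot, the dropper bottle and the loupe standing where they are.

Things in the scene. Friction and masses are not known exactly. Their poses are not given: they have to be found in the camera images.
- drum: Loose polishing drum: rigid black eight-sided barrel with blue end caps, 46 mm across flats, 88 mm long, 0.2 to 0.4 kg, lying on a flat. Origin under its middle, on the bench; y along the axle towards the orange pulley, z up at the start. A 10 mm steel axle sticks out at both ends (y = -70 to +78 mm); on it the pulley, 28 mm diameter, at y = 66 to 76 mm.
- drum_center (a point): Middle of the drum on the axle line, near its centre of mass, 23 mm above the bench at the start. y along the axle towards the pulley; at the start x is square to the two upright flats (19 mm high, 46 mm apart) where it can be gripped.
- pulley_journal (a point): Point on the drum's axle line 55 mm from the drum centre towards the orange pulley; this part of the axle lies in the orange fork. Axes as drum_center.
- plain_journal (a point): Point on the drum's axle line 55 mm from the drum centre away from the pulley; this part of the axle lies in the grey fork.
- stand: Fixed drum stand: grey base plate 95 x 150 x 8 mm with two upright forks, orange at y = +55 mm and bare aluminium at y = -55 mm, each 12 mm thick along y and 48 mm wide. Slots open upwards: 13 mm wide from the flat floor, 50 mm above the bench, up to 68 mm, then flaring to about 24 mm at 80 mm. Origin under its centre, z up. The seated drum has 5 mm end play each way.
- orange_slot (a point): Where the axle line lies in the orange fork when fully down: 55 mm above the bench, 5 mm above the slot floor, mid-slot. y from the grey to the orange fork, z up, x across the slot.
- grey_slot (a point): The same point in the aluminium (grey) fork, 110 mm away. Axes as orange_slot.
- control: Fixed blue control housing, 122 mm square, on a pedestal, about 195 mm high with its guard; its panel leans back, facing up and towards the robot. Origin on the bench under the panel's centre, -x to its front, z up. The panel's centre is 130 mm above the bench; panel, guard and knob axis have the outward normal (-sin 25deg, 0, cos 25deg) in these axes.
- guard: Yellow guard plate, 116 x 116 x 4 mm, rigid and fixed on four corner posts, parallel to the panel, outer face 40 mm out from it. Origin at the panel's centre, z along the knob axis outwards, x up the slope.
- opening (a point): Centre of the round opening, 80 mm diameter, in the guard, at the outer face, on the knob axis. Axes as control (not tilted).
- knob (a joint): Angle of the recessed knob (rad), growing clockwise as seen from outside; 0 is with the pointer up the slope, away from the robot; range -2.4 to 2.4. It starts between -1.9 and -0.9 and turns with light friction (about 0.06 N m), staying where it is left.
- pointer (a point): Outer end of the white pointer on the knob's grip bar, 21 mm from the knob axis, 29 mm out from the panel. The grey bar is 42 x 12 mm, centred on the axis, reaching from 8 to 29 mm out from the panel, on a black disc of 46 mm diameter. Axes: x from the axis along the bar to the pointer, y across the bar (grip so), z along the knob axis outwards.
- tab (a joint): Angle of the red tab on the guard (rad), counted as for the knob: the pointer points at the tab when both values agree. It is between -0.1 and 0.8, and sits stiffly; it must not be shifted.
- tab_tip (a point): Inner tip of the red tab (about 15 mm long, 6 mm wide, 3 mm thick) on the outer face of the guard at the rim of the opening, 42 mm from the knob axis. Axes: x outwards from the knob axis, z along the knob axis outwards.
- polish_pot: Bystander: white pot with red lid, 57 mm diameter, 60 mm high, in front of the stand; origin at the centre of its underside.
- dropper: Bystander: brown dropper bottle, 33 mm diameter, 102 mm high, beside the control housing; origin at the centre of its underside.
- loupe: Bystander: small black and silver loupe, 26 x 59 x 15 mm, lying near the drum; origin at the centre of its underside.

How it is judged:
By the outcome, as a careful person would: the job done as asked, in the order asked, and still so for the second after the job is handed in, with the robot touching nothing.
It also fails if it takes over 58 s, if anything falls off the work surface, if the arm or the gripper's body presses on something with over 40 N, if the wrist force passes 120 N, or if a joint passes its speed limit or range.

ROBOT

A 7-joint arm with a two-finger parallel gripper is mounted at the origin on a cart in front of the work surface, level with it; the furniture and walls round the work are solid. World frame = base frame: x ahead of the robot, y to its left, z up, the work surface at z = 0. Lengths are in m, angles in degrees, forces in N, time in s.
With the tool pointing down it reaches from about 0.425 to 0.875 m from the base axis. Payload 4.7 kg.
Tool frame: the origin (TCP) lies between the finger pads; the fingertips stand 8 mm ahead of it and the grasp point (between the pads) lies 11 mm behind it; z points along the fingers, y is the line along which they close (so a half turn about z gives the same grasp; the last joint's range is limited). The gripper opens to 85 mm and grips with 20 to 120 N. Pads are 22 mm wide; open, the fingers measure 114 mm over their backs; the gripper's body (76 mm by 85 mm) begins 54 mm behind the grasp point. The pads swing forward as they close: fully open they stand 13 mm farther back than shut.
Start: joints at [69.334, 18.392, -4.016, 83.108, 1.295, 78.541, -3.26], TCP at [0.238, -0.605, 0.239] pointing down, gripper open.
Joint ranges: [-163.93, 163.93], [-17.29, 119.83], [-79.2, 71.16], [3.27, 140.29], [-89.18, 269.18], [5.43, 117.66], [-154.24, 154.24]. Speed limits (degrees/s): [147.25, 147.25, 180, 180, 180, 180, 180].

INTERFACE

Orientations are given as [roll, pitch, yaw] about the fixed x, y, z axes, in that order (R = Rz(yaw) Ry(pitch) Rx(roll)).
In Python, from bench import bot, capture, camera_info, outline_of, landmark_of gives the robot as it stands.
- The arm moves only by the tool apply_moves, never from a script. Its argument "increments" is a list that holds one entry, the list of rows, each a list of 7 numbers: the turn, a rotation vector about the tool's x, y, z in units of 6 degrees (1.0 is 6 degrees), then the shift along the tool's x, y, z in units of 2.5 cm (1.0 is 2.5 cm), then the closure, from 0 (fully open) to 1 (shut). A call has 1 to 12 rows; each row shifts and turns the commanded pose from where the row before left it, along the tool's axes as they then stand; what a row does not reach is not made up. A row lasts 1/10 s, in which the tool goes at most 50 mm and 8.59 degrees, less where a joint would pass 70% of its speed; a pose out of reach is approached as far as the arm can. A call with a number of a shift or a turn outside -1 to 1 is refused whole. A call with a gripper value outside its range is refused whole. The fingers move at their own pace and stop on an object; "force" is the grip in N (left out, the last holds). Time passes only in rows, so rows that do not move let the fingers close. It gives the time, the measured TCP pose, the force, the opening and the grip force at its end, in the units of the state.
- bot.sense(): the state, without advancing time (a new reading comes with each control period).
- capture(name): name is "side" or "top" or "wrist"; returns the picture (480x640x3 uint8, red, green, blue); there is no depth.
- camera_info(name): a dict with "K" (3x3 intrinsics, pixels), "world_from_camera" (4x4, takes a point from camera to world coordinates). Camera axes: x right, y down, z forward; pixel columns grow to the right and rows downward; lengths in m; the calibration is good to about 2 mm. The wrist camera is an equidistant fisheye: a pixel r from the principal point sees the ray r / f radians off the axis. A picture is of the moment at which its call begins: read the wrist's pose just before it. camera_info takes no time and is no camera call; for the wrist camera it gives the pose at the moment of the call.
- bot.job_done(): hands the job in; it is judged then, once.
Trained networks look in the newest picture that a camera, given by its name, has taken for a name from the list of things; names that differ only in an ending like _2 or _b are one class to them, and where a whole thing is asked for, a point or a joint stands for the part that bears it (a point fixed in the world has none). Each returns a list of dicts, best first, with "confidence" (0 to 1); they miss things now and then, are a little off and sometimes report something else, mostly with a low value. They report only what shows in the picture. A call takes as long as a camera call.
- outline_of(camera, label): "mask" (480x640 bool, what is visible of it) and "rect" ([left, top, right, bottom] in pixels, round what is visible of it).
- landmark_of(camera, label): "centre" ([column, row] in pixels: a listed point, or the origin of a listed thing).
The state is a dict: "clock": time; "joint_positions": joint angles; "qd": joint speeds; "joint_torque": joint torques, N m; "tool_pos": TCP position; "ee_rot": TCP orientation; "wrist_force": force on the tool from outside, world axes, zero at the start; "moment": the same for the moment, N m; "width": opening from 0.0 (shut) to 1.0 (fully open); "grasp_force": force on a finger pad.
Only numpy, scipy, OpenCV 4.12 (cv2) and the standard library are available. Lean on these libraries where they do the work, as an engineer would, in place of code of your own. Each camera call takes 0.05 s, during which the arm holds its last target. There are 200 camera calls.

## Working session

There is one attempt and no reset: what is moved stays moved. The work goes in short steps, Python scripts to look and compute and a tool call to move; the robot and the scene stay as the last step left them, time stands still between calls to the robot, and variables do not carry over. Pictures are saved under pics/ and viewed, at most 10 in all, crops included, and the job is handed in when it is done.

Besides the shell and the picture viewer there is one more tool, called as name(argument=value, ...) on one line, values as JSON. apply_moves: Moves the arm, as the interface text tells. Its arguments: {"type":"object","properties":{"increments":{"type":"array","items":{"type":"array","items":{"type":"array","items":{"type":"number","minimum":-1,"maximum":1}}}},"force":{"type":"number"}},"required":["increments"]}

```bash
mkdir -p pics
cat > h.py <<'E'
import numpy as np, cv2
from scipy.spatial.transform import Rotation as R
from bench import bot, capture, camera_info, outline_of, landmark_of
def ray(cam,px,info=None):
    i=info or camera_info(cam);K=np.array(i["K"]);T=np.array(i["world_from_camera"])
    a=(px[0]-K[0,2])/K[0,0];b=(px[1]-K[1,2])/K[1,1]
    if cam=="wrist":
        r=np.hypot(a,b);s=np.sinc(r/np.pi);d=np.array([a*s,b*s,np.cos(r)])
    else: d=np.array([a,b,1.])
    d=T[:3,:3]@d;return T[:3,3],d/np.linalg.norm(d)
def atz(cam,px,z,info=None):
    o,d=ray(cam,px,info);return o+d*(z-o[2])/d[2]
def tri(rs):
    A=sum(np.eye(3)-np.outer(d,d) for o,d in rs);b=sum((np.eye(3)-np.outer(d,d))@o for o,d in rs)
    p=np.linalg.solve(A,b);return p,[np.linalg.norm(np.cross(p-o,d))*1000 for o,d in rs]
def snap(cam,name):
    im=capture(cam);cv2.imwrite(f"pics/{name}.png",im[:,:,::-1]);return im
E
python3 - <<'E'
from h import *
np.set_printoptions(precision=4,suppress=True)
snap("side","s0");snap("top","t0")
L={}
for n in ["drum","drum_center","pulley_journal","plain_journal","stand","orange_slot","grey_slot","control","opening","pointer","tab_tip","polish_pot","dropper","loupe","guard"]:
    rs=[]
    for c in ["side","top"]:
        l=landmark_of(c,n)
        if l: rs.append((ray(c,l[0]["centre"])));print(n,c,np.round(l[0]["centre"],1),round(l[0]["confidence"],2))
    if len(rs)==2: print("   ",*tri(rs))
for c in ["side","top"]: print(c,np.array(camera_info(c)["world_from_camera"])[:3,3])
print(bot.sense())
E
```

```text
drum side [307.6 350.9] 0.7
drum top [213.3 238.9] 0.79
    [0.5323 0.2887 0.005 ] [np.float64(2.0566117257811904), np.float64(2.0566117257812135)]
drum_center side [306.6 339.2] 0.73
drum_center top [211.1 235.5] 0.68
    [0.5366 0.289  0.0321] [np.float64(0.17631265841979943), np.float64(0.1763126584198299)]
pulley_journal side [331.2 354.6] 0.68
pulley_journal top [200.4 252.2] 0.73
    [0.4922 0.3166 0.0231] [np.float64(4.133962697082092), np.float64(4.133962697082138)]
plain_journal side [279.4 330.3] 0.97
plain_journal top [224.3 216.3] 0.95
    [0.5886 0.2585 0.0248] [np.float64(3.895890680378231), np.float64(3.89589068037831)]
stand side [315.3 224. ] 0.8
stand top [430.9 219.3] 0.65
    [ 0.578  -0.2584  0.0045] [np.float64(0.7401719331008969), np.float64(0.7401719331008598)]
orange_slot side [312.1 215.1] 0.81
orange_slot top [413.1 215.8] 0.88
    [ 0.5812 -0.2029  0.0566] [np.float64(0.6689832990930469), np.float64(0.6689832990929192)]
grey_slot side [318.4 199. ] 0.85
grey_slot top [459.7 218.7] 0.71
    [ 0.5752 -0.3167  0.0535] [np.float64(1.8829915958759575), np.float
[... 990 characters left out ...]
d top [326.  218.9] 0.56
    [0.5641 0.0104 0.1311] [np.float64(1.9543636219808065), np.float64(1.9543636219808889)]
side [0.4363 1.1623 0.6944]
top [0.4447 0.0505 1.2887]
{'clock': 1.6, 'joint_positions': array([69.332 , 18.3929, -4.0174, 83.1075,  1.2966, 78.5423, -3.2606]), 'qd': array([ 0.03  , -0.0433,  0.011 ,  0.0424, -0.0255,  0.0637, -0.0364]), 'joint_torque': array([ -0.0004, -49.3378,  -0.3815, -31.4574,   0.0131,   0.0014,
        -0.    ]), 'tool_pos': array([ 0.238 , -0.6049,  0.2393]), 'ee_rot': array([179.9975,   0.004 ,  21.4777]), 'wrist_force': array([ 0.0192, -0.793 , -0.02  ]), 'moment': array([-0.017 ,  0.0101,  0.0462]), 'grasp_force': 0.0, 'width': 1.0002429778285793}
```

View pictures.

View pics/t0.png

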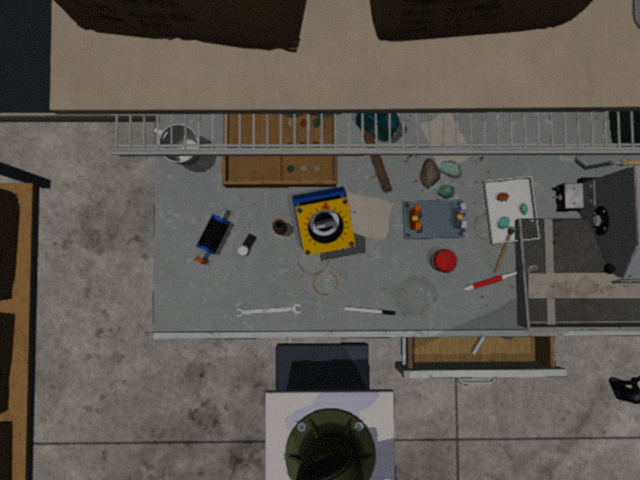

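View pics/s0.png

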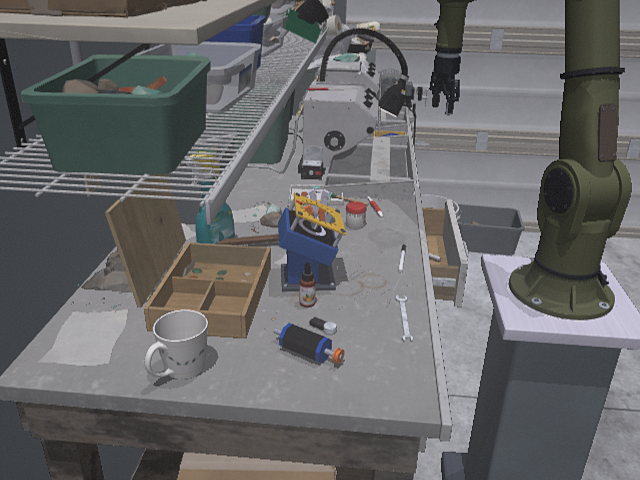

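```bash
cat >> h.py <<'E'
from scipy.linalg import logm, expm
def T(p,rpy):
    M=np.eye(4);M[:3,:3]=R.from_euler("xyz",rpy,degrees=True).as_matrix();M[:3,3]=p;return M
def cur():
    s=bot.sense();return T(s["tool_pos"],s["ee_rot"])
def row(A,B,n=None):
    "n identical rows from pose A to B"
    L=np.real(logm(np.linalg.inv(A)@B)) 
    n0=n or 1
    while True:
        D=expm(L/n0);r=np.r_[R.from_matrix(D[:3,:3]).as_rotvec(degrees=True)/6,D[:3,3]/.025]
        if n or np.abs(r).max()<=1: break
        n0+=1
    r=np.round(r,3);print(n0,"x",r.tolist());return B
E
python3 - <<'E'
from h import *
A=cur();A=row(A,T([.30,-.55,.36],[180,0,30]));A=row(A,T([.48,-.26,.36],[180,0,66]));A=row(A,T([.48,.04,.36],[180,0,100]));row(A,T([.51,.25,.33],[180,0,149]))
print(np.linalg.inv(cur())@camera_info("wrist")["world_from_camera"],camera_info("wrist")["K"])
E
```

```text
5 x [0.0, 0.0, -0.284, 0.636, -0.19, -0.965]
14 x [0.0, 0.0, -0.429, 0.972, -0.197, 0.0]
13 x [0.0, 0.0, -0.436, 0.927, -0.135, 0.0]
9 x [-0.0, 0.0, -0.907, 0.745, 0.623, 0.133]
[[ 1.76717848e-04 -9.64703819e-01 -2.63337256e-01  6.64970976e-02]
 [ 9.99998885e-01  5.61020877e-04 -1.38416165e-03 -2.49627194e-04]
 [ 1.48304373e-03 -2.63336718e-01  9.64702842e-01 -1.33776559e-01]
 [ 0.00000000e+00  0.00000000e+00  0.00000000e+00  1.00000000e+00]] [[371.64829954   0.         312.75500526]
 [  0.         371.64829954 241.30695954]
 [  0.           0.           1.        ]]
```

apply_moves(increments=[[[0, 0, -0.28, 0.64, -0.19, -0.97, 0], [0, 0, -0.28, 0.64, -0.19, -0.97, 0], [0, 0, -0.28, 0.64, -0.19, -0.97, 0], [0, 0, -0.28, 0.64, -0.19, -0.97, 0], [0, 0, -0.28, 0.64, -0.19, -0.97, 0], [0, 0, -0.43, 0.97, -0.2, 0, 0], [0, 0, -0.43, 0.97, -0.2, 0, 0], [0, 0, -0.43, 0.97, -0.2, 0, 0], [0, 0, -0.43, 0.97, -0.2, 0, 0], [0, 0, -0.43, 0.97, -0.2, 0, 0], [0, 0, -0.43, 0.97, -0.2, 0, 0], [0, 0, -0.43, 0.97, -0.2, 0, 0]]])

```text
clock: 2.8
tool_pos: [0.4143, -0.4171, 0.3603]
ee_rot: [-180.0, 0.0, 48.2]
wrist_force: [0.1, -0.3, 0.1]
width: 0.999
grasp_force: 0.0
```

apply_moves(increments=[[[0, 0, -0.43, 0.97, -0.2, 0, 0], [0, 0, -0.43, 0.97, -0.2, 0, 0], [0, 0, -0.43, 0.97, -0.2, 0, 0], [0, 0, -0.43, 0.97, -0.2, 0, 0], [0, 0, -0.43, 0.97, -0.2, 0, 0], [0, 0, -0.43, 0.97, -0.2, 0, 0], [0, 0, -0.43, 0.97, -0.2, 0, 0], [0, 0, 0, 0, 0, 0, 0], [0, 0, 0, 0, 0, 0, 0]]])

```text
clock: 3.7
tool_pos: [0.4799, -0.2589, 0.3608]
ee_rot: [180.0, 0.0, 66.1]
wrist_force: [-0.0, -1.0, -0.7]
width: 1.0
grasp_force: 0.0
```

```bash
cat >> h.py <<'E'
def look(names,name=None,cam="wrist"):
    i=camera_info(cam);im=snap(cam,name or "tmp");o={}
    for n in names:
        l=landmark_of(cam,n)
        if l:
            o[n]=(*ray(cam,l[0]["centre"],i),l[0]["centre"]);print(n,np.round(l[0]["centre"],1),round(l[0]["confidence"],2))
        else: print(n,"none")
    return o,i
def fz(o,z):
    for n,zz in z.items():
        if n in o: print("  at z",n,np.round(o[n][0]+o[n][1]*(zz-o[n][0][2])/o[n][1][2],4))
E
python3 - <<'E'
from h import *
s=bot.sense();print(s["clock"],s["tool_pos"],s["ee_rot"],s["wrist_force"])
o,i=look(["stand","orange_slot","grey_slot","polish_pot","opening","pointer","tab_tip"],"w1")
fz(o,dict(stand=0,orange_slot=.055,grey_slot=.055,polish_pot=0))
E
```

```text
3.7 [ 0.47987269 -0.25892442  0.36079266] [1.79976079e+02 4.97617194e-02 6.60954516e+01] [-0.03314288 -0.95837062 -0.67698844]
stand [378.4 163.6] 0.59
orange_slot [372.8 127.7] 0.63
grey_slot [409.2 212.3] 0.63
polish_pot [313.1 206.7] 0.78
opening none
pointer none
tab_tip none
  at z stand [ 0.5756 -0.258   0.    ]
  at z orange_slot [ 0.5784 -0.2092  0.055 ]
  at z grey_slot [ 0.5813 -0.3214  0.055 ]
  at z polish_pot [ 0.4718 -0.2768  0.    ]
```

View pics/w1.png

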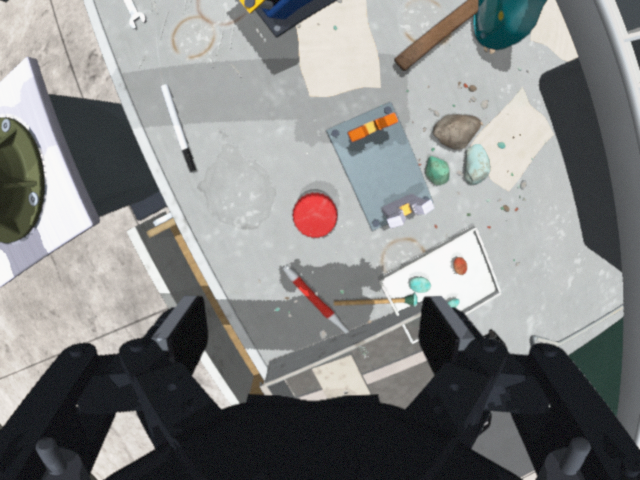

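Run:
```python
from h import *
P=np.array([atz("wrist",p,.008) for p in [(330,132),(395,104),(434,208),(375,231)]]);print(P.round(4),P.mean(0).round(4))
print([round(float(np.degrees(np.arctan2(*(a-b)[1::-1]))),1) for a,b in [(P[0],P[3]),(P[1],P[2])]])
A=cur();A=row(A,T([.46,.02,.36],[180,0,100]));row(A,T([.50,.25,.30],[180,0,149]))
```

```text
[[ 0.532  -0.1952  0.008 ]
 [ 0.6259 -0.1938  0.008 ]
 [ 0.6236 -0.3442  0.008 ]
 [ 0.5352 -0.3409  0.008 ]] [ 0.5791 -0.2685  0.008 ]
[91.3, 89.1]
12 x [-0.0, -0.0, -0.473, 0.928, -0.205, 0.002]
9 x [-0.0, 0.0, -0.907, 0.799, 0.711, 0.267]
```

apply_moves(increments=[[[0, 0, -0.47, 0.93, -0.2, 0, 0], [0, 0, -0.47, 0.93, -0.2, 0, 0], [0, 0, -0.47, 0.93, -0.2, 0, 0], [0, 0, -0.47, 0.93, -0.2, 0, 0], [0, 0, -0.47, 0.93, -0.2, 0, 0], [0, 0, -0.47, 0.93, -0.2, 0, 0], [0, 0, -0.47, 0.93, -0.2, 0, 0], [0, 0, -0.47, 0.93, -0.2, 0, 0], [0, 0, -0.47, 0.93, -0.2, 0, 0], [0, 0, -0.47, 0.93, -0.2, 0, 0], [0, 0, -0.47, 0.93, -0.2, 0, 0], [0, 0, -0.47, 0.93, -0.2, 0, 0]]])

```text
clock: 5.3
tool_pos: [0.4611, 0.0228, 0.3605]
ee_rot: [-180.0, 0.0, 100.1]
wrist_force: [0.3, -0.7, 0.5]
width: 1.0
grasp_force: 0.0
```

Run:
```python
from h import *
o,i=look(["control","opening","pointer","tab_tip","dropper","drum_center","pulley_journal","plain_journal"],"w2")
fz(o,dict(control=0,opening=.166,dropper=0,drum_center=.023,pulley_journal=.023,plain_journal=.023))
for n in ["opening","pointer","tab_tip"]:
    if n in o: np.save(n+"_w2.npy",np.array(o[n][:2]))
```

```text
control [381.  206.7] 0.88
opening [399.9 241.3] 0.86
pointer [402.9 220. ] 0.73
tab_tip none
dropper [397.6 135.3] 0.82
drum_center [415.8  13.6] 0.74
pulley_journal none
plain_journal [404.5  20.4] 0.69
  at z control [0.5556 0.0209 0.    ]
  at z opening [0.5448 0.0151 0.166 ]
  at z dropper [0.5584 0.1207 0.    ]
  at z drum_center [0.5497 0.288  0.023 ]
  at z plain_journal [0.5363 0.2738 0.023 ]
```

View pics/w2.png

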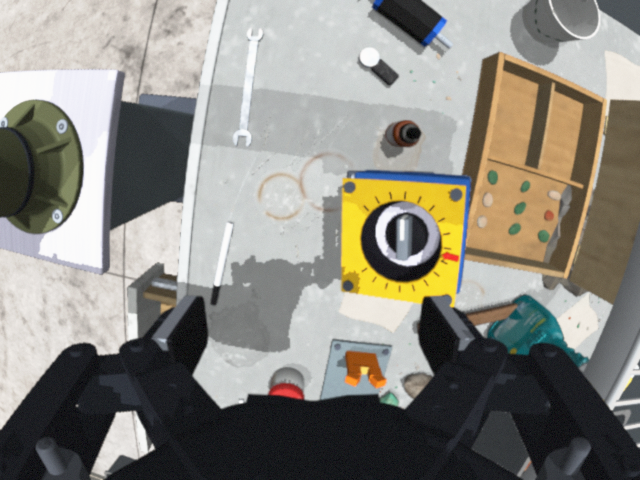

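apply_moves(increments=[[[0, 0, -0.91, 0.8, 0.71, 0.27, 0], [0, 0, -0.91, 0.8, 0.71, 0.27, 0], [0, 0, -0.91, 0.8, 0.71, 0.27, 0], [0, 0, -0.91, 0.8, 0.71, 0.27, 0], [0, 0, -0.91, 0.8, 0.71, 0.27, 0], [0, 0, -0.91, 0.8, 0.71, 0.27, 0], [0, 0, -0.91, 0.8, 0.71, 0.27, 0], [0, 0, -0.91, 0.8, 0.71, 0.27, 0], [0, 0, -0.91, 0.8, 0.71, 0.27, 0], [0, 0, 0, 0, 0, 0, 0], [0, 0, 0, 0, 0, 0, 0]]])

```text
clock: 6.85
tool_pos: [0.5022, 0.2507, 0.2994]
ee_rot: [-180.0, -0.0, 149.0]
wrist_force: [-2.1, -1.4, 0.1]
width: 1.001
grasp_force: 0.0
```

Run:
```python
from h import *
s=bot.sense();print(s["clock"],s["tool_pos"],s["ee_rot"],s["wrist_force"])
o,i=look(["drum_center","pulley_journal","plain_journal","loupe","dropper"],"w3")
fz(o,dict(drum_center=.023,pulley_journal=.023,plain_journal=.023,loupe=0,dropper=0))
```

```text
6.85 [0.50215054 0.25074657 0.29936944] [-1.79961909e+02 -3.60436971e-02  1.48952828e+02] [-2.12246446 -1.36918916  0.11978382]
drum_center [357.  214.1] 0.57
pulley_journal [355.3 166. ] 0.8
plain_journal [358.2 261.5] 0.68
loupe [288.9 229.1] 0.67
dropper [249.3 293.5] 0.64
  at z drum_center [0.5388 0.2873 0.023 ]
  at z pulley_journal [0.4908 0.3126 0.023 ]
  at z plain_journal [0.5886 0.261  0.023 ]
  at z loupe [0.5179 0.2082 0.    ]
  at z dropper [0.563  0.1199 0.    ]
```

View pics/w3.png

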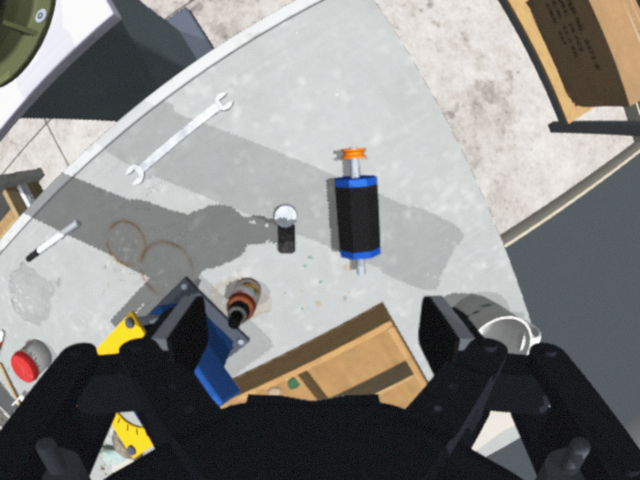

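Run:
```python
from h import *
i=camera_info("wrist")
a=atz("wrist",(350.5,153.5),.023,i);b=atz("wrist",(361,271),.023,i)
d=a-b;print(a,b,np.degrees(np.arctan2(d[1],d[0])),np.linalg.norm(d))
im=cv2.imread("pics/w3.png")[:,:,::-1].astype(int)
r,g,bl=im[...,0],im[...,1],im[...,2]
blue=(bl>90)&(bl-r>50);orng=(r>150)&(r-bl>90)
box=np.zeros_like(blue);box[130:290,320:395]=1
C={}
n,l,s,c=cv2.connectedComponentsWithStats((blue&box).astype(np.uint8))
for k in range(1,n):
    if s[k,4]>30: print("blue",s[k],c[k],atz("wrist",c[k],.035,i))
l=outline_of("wrist","drum")
m=l[0]["mask"];print(l[0]["rect"],l[0]["confidence"])
ys,xs=np.nonzero(m);
# barrel edge midpoints per row
for y in range(180,256,12):
    x=np.nonzero(m[y])[0];print(y,x.min(),x.max())
```

```text
[0.47711692 0.31426934 0.023     ] [0.60177995 0.25699432 0.023     ] 155.3241212714322 0.13719073261318057
blue [335 176  43  12 429] [355.77622378 181.78321678] [0.50550181 0.30287338 0.035     ]
blue [340 247  41  13 302] [360.87748344 254.19205298] [0.57946841 0.26743948 0.035     ]
[335.5, 146.5, 382.4, 276.1] 0.83
180 335 377
192 336 378
204 336 378
216 337 379
228 338 378
240 339 379
252 339 378
```

Run:
```python
from h import *
row(cur(),T([.540,.2865,.13],[180,0,153.5]))
```

```text
7 x [-0.0, 0.001, -0.11, -0.086, 0.286, 0.971]
```

apply_moves(increments=[[[0, 0, -0.11, -0.09, 0.29, 0.97, 0.22], [0, 0, -0.11, -0.09, 0.29, 0.97, 0.22], [0, 0, -0.11, -0.09, 0.29, 0.97, 0.22], [0, 0, -0.11, -0.09, 0.29, 0.97, 0.22], [0, 0, -0.11, -0.09, 0.29, 0.97, 0.22], [0, 0, -0.11, -0.09, 0.29, 0.97, 0.22], [0, 0, -0.11, -0.09, 0.29, 0.97, 0.22], [0, 0, 0, 0, 0, 0, 0.22], [0, 0, 0, 0, 0, 0, 0.22]]])

```text
clock: 8.1
tool_pos: [0.5404, 0.2874, 0.1302]
ee_rot: [-180.0, -0.0, 153.6]
wrist_force: [0.8, -0.5, 0.6]
width: 0.78
grasp_force: 0.0
```

Run:
```python
from h import *
s=bot.sense();print(s["clock"],s["tool_pos"],s["ee_rot"],s["width"])
o,i=look(["drum_center","pulley_journal","plain_journal"],"w4")
fz(o,dict(drum_center=.023,pulley_journal=.023,plain_journal=.023))
m=outline_of("wrist","drum")[0]["mask"];ys=np.nonzero(m.any(1))[0];print(ys.min(),ys.max())
for y in range(ys.min(),ys.max(),12):
    x=np.nonzero(m[y])[0];print(y,x.min(),x.max())
```

```text
8.1 [0.54035167 0.28739891 0.13024268] [-1.79970845e+02 -3.68530088e-02  1.53561788e+02] 0.7797521272446816
drum_center [314.  239.6] 0.83
pulley_journal [309.9 162. ] 0.63
plain_journal [312.9 316.7] 0.7
  at z drum_center [0.5386 0.2896 0.023 ]
  at z pulley_journal [0.491  0.3103 0.023 ]
  at z plain_journal [0.5898 0.2634 0.023 ]
127 337
127 310 315
139 294 329
151 303 318
163 303 319
175 301 319
187 275 347
199 274 347
211 275 347
223 276 347
235 276 347
247 277 347
259 277 346
271 276 346
283 278 345
295 278 346
307 280 345
319 304 321
331 305 320
```

View pics/w4.png

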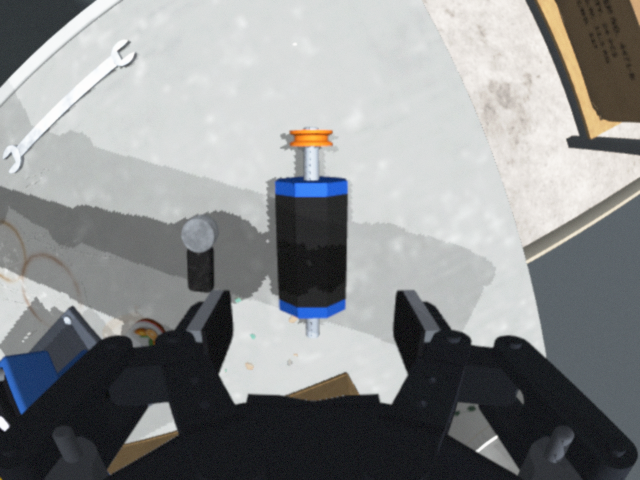

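apply_moves(increments=[[[0, 0, 0, 0, 0, 0.93, 0.22], [0, 0, 0, 0, 0, 0.93, 0.22], [0, 0, 0, 0, 0, 0.93, 0.22], [0, 0, 0, 0, 0, 0.93, 0.22], [0, 0, 0, 0, 0, 0.91, 0.22], [0, 0, 0, 0, 0, 0, 0.22], [0, 0, 0, 0, 0, 0, 0.7], [0, 0, 0, 0, 0, 0, 0.7], [0, 0, 0, 0, 0, 0, 0.7], [0, 0, 0, 0, 0, 0, 0.7], [0, 0, 0, 0, 0, 0, 0.7]]], force=40)

```text
clock: 9.45
tool_pos: [0.5414, 0.2882, 0.016]
ee_rot: [179.9, 0.1, 153.6]
wrist_force: [-0.8, -1.9, 5.8]
width: 0.526
grasp_force: 43.6
```

Run:
```python
from h import *
A=cur();print(A.round(4))
# straight to hover over stand: up, over, down
A=row(A,T([.52,.26,.30],[180,0,140]));A=row(A,T([.46,.03,.32],[180,0,108]));A=row(A,T([.55,-.25,.24],[180,0,90]))
```

```text
[[-8.956e-01  4.448e-01  2.400e-03  5.414e-01]
 [ 4.448e-01  8.956e-01  7.000e-04  2.882e-01]
 [-1.900e-03  1.700e-03 -1.000e+00  1.600e-02]
 [ 0.000e+00  0.000e+00  0.000e+00  1.000e+00]]
12 x [0.002, 0.001, 0.189, 0.009, -0.117, -0.947]
8 x [-0.0, -0.0, 0.667, -0.764, -0.931, -0.1]
12 x [-0.0, -0.0, 0.25, -0.975, 0.138, 0.267]
```

apply_moves(increments=[[[0, 0, 0, 0, 0, -0.5, 0.7], [0, 0, 0, 0, 0, -0.95, 0.7], [0, 0, 0.2, 0, -0.12, -1, 0.7], [0, 0, 0.2, 0, -0.12, -1, 0.7], [0, 0, 0.2, 0, -0.12, -1, 0.7], [0, 0, 0.2, 0, -0.12, -1, 0.7], [0, 0, 0.2, 0, -0.12, -1, 0.7], [0, 0, 0.2, 0, -0.12, -1, 0.7], [0, 0, 0.2, 0, -0.12, -1, 0.7], [0, 0, 0.2, 0, -0.12, -1, 0.7], [0, 0, 0.2, 0, -0.12, -1, 0.7], [0, 0, 0.2, 0, -0.12, -1, 0.7]]])

```text
clock: 10.65
tool_pos: [0.5238, 0.262, 0.3016]
ee_rot: [-180.0, 0.0, 141.6]
wrist_force: [0.8, -0.0, -3.2]
width: 0.531
grasp_force: 42.6
```

Run:
```python
from h import *
s=bot.sense();print(s["tool_pos"],s["ee_rot"],s["wrist_force"],s["width"])
A=cur();A=row(A,T([.46,.03,.32],[180,0,108]));A=row(A,T([.55,-.26,.24],[180,0,90]))
```

```text
[0.52380765 0.26203382 0.30162732] [-1.79955106e+02  2.22020544e-04  1.41584188e+02] [ 0.76431997 -0.00998282 -3.20522679] 0.5305139948534996
8 x [-0.001, 0.0, 0.7, -0.747, -0.965, -0.091]
13 x [-0.0, -0.0, 0.231, -0.93, 0.123, 0.246]
```

apply_moves(increments=[[[0, 0, 0.7, -0.75, -0.97, -0.09, 0.7], [0, 0, 0.7, -0.75, -0.97, -0.09, 0.7], [0, 0, 0.7, -0.75, -0.97, -0.09, 0.7], [0, 0, 0.7, -0.75, -0.97, -0.09, 0.7], [0, 0, 0.7, -0.75, -0.97, -0.09, 0.7], [0, 0, 0.7, -0.75, -0.97, -0.09, 0.7], [0, 0, 0.7, -0.75, -0.97, -0.09, 0.7], [0, 0, 0.7, -0.75, -0.97, -0.09, 0.7]]])

```text
clock: 11.45
tool_pos: [0.4593, 0.0283, 0.3186]
ee_rot: [-180.0, 0.0, 107.8]
wrist_force: [-0.2, -0.1, -2.8]
width: 0.534
grasp_force: 42.6
```

apply_moves(increments=[[[0, 0, 0.25, -1, 0.13, 0.25, 0.7], [0, 0, 0.25, -1, 0.13, 0.25, 0.7], [0, 0, 0.25, -1, 0.13, 0.25, 0.7], [0, 0, 0.25, -1, 0.13, 0.25, 0.7], [0, 0, 0.25, -1, 0.13, 0.25, 0.7], [0, 0, 0.25, -1, 0.13, 0.25, 0.7], [0, 0, 0.25, -1, 0.13, 0.25, 0.7], [0, 0, 0.25, -1, 0.13, 0.25, 0.7], [0, 0, 0.25, -1, 0.13, 0.25, 0.7], [0, 0, 0.25, -1, 0.13, 0.25, 0.7], [0, 0, 0.25, -1, 0.13, 0.25, 0.7], [0, 0, 0.25, -1, 0.13, 0.25, 0.7]]])

```text
clock: 12.65
tool_pos: [0.5499, -0.2604, 0.2412]
ee_rot: [-179.9, -0.1, 89.9]
wrist_force: [-0.3, 0.2, -3.6]
width: 0.53
grasp_force: 42.7
```

apply_moves(increments=[[[0, 0, 0, 0, 0, 0, 0.7], [0, 0, 0, 0, 0, 0, 0.7]]])

```text
clock: 12.85
tool_pos: [0.5493, -0.2596, 0.2413]
ee_rot: [-179.9, -0.1, 89.9]
wrist_force: [0.1, -0.4, -2.7]
width: 0.531
grasp_force: 42.6
```

Run:
```python
from h import *
s=bot.sense();print(s["tool_pos"],s["ee_rot"],s["wrist_force"],s["width"])
o,i=look(["orange_slot","grey_slot","drum_center","pulley_journal","plain_journal"],"w5")
fz(o,dict(orange_slot=.055,grey_slot=.055,drum_center=s["tool_pos"][2]+.009,pulley_journal=s["tool_pos"][2]+.009,plain_journal=s["tool_pos"][2]+.009))
```

```text
[ 0.54928608 -0.25963346  0.24132646] [-1.79858062e+02 -1.48879925e-01  8.99214728e+01] [ 0.14431055 -0.43989866 -2.72967044] 0.5310346397256881
orange_slot [345.9 161.5] 0.78
grey_slot none
drum_center [317.1 323.6] 0.58
pulley_journal [311.8 180.6] 0.56
plain_journal none
  at z orange_slot [ 0.577  -0.2083  0.055 ]
  at z drum_center [ 0.5508 -0.2588  0.2503]
  at z pulley_journal [ 0.5489 -0.2056  0.2503]
```

View pics/w5.png

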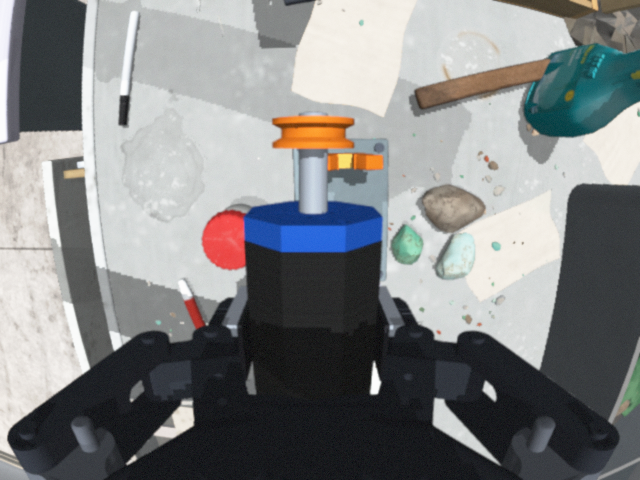

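```bash
cat >> h.py <<'E'
CT=np.array([[1.767e-4,-.9647038,-.2633373,.066497],[.9999989,5.61e-4,-1.384e-3,-2.496e-4],[1.483e-3,-.2633367,.9647028,-.1337766],[0,0,0,1]])
def winfo(p,rpy): return dict(K=camera_info("wrist")["K"],world_from_camera=T(p,rpy)@CT)
E
python3 - <<'E'
from h import *
np.set_printoptions(precision=4,suppress=True)
i1=winfo([.47987,-.25892,.36079],[179.976,.0498,66.095])
i5=camera_info("wrist")
for f,i,b in [("w1",i1,(340,420,100,150)),("w5",i5,(326,400,148,175))]:
    im=cv2.imread(f"pics/{f}.png").astype(int)[:,:,::-1]
    m=((im[...,0]>180)&(im[...,2]<110)&(im[...,0]-im[...,2]>110)).astype(np.uint8)
    z=np.zeros_like(m);z[b[2]:b[3],b[0]:b[1]]=m[b[2]:b[3],b[0]:b[1]]
    ys,xs=np.nonzero(z)
    P=np.array([atz("wrist",(x,y),.08,i) for x,y in zip(xs,ys)])
    print(f,len(xs),P.min(0),P.max(0),np.percentile(P,[3,97],axis=0))
    rec=cv2.minAreaRect(np.float32(P[:,:2]*1000));print(rec)
for p in [(388,140),(386,275),(297,142)]: print(atz("wrist",p,.008,i5))
E
```

```text
w1 406 [ 0.546  -0.2141  0.08  ] [ 0.6034 -0.2019  0.08  ] [[ 0.5477 -0.2131  0.08  ]
 [ 0.6019 -0.2026  0.08  ]]
((574.7266235351562, -207.9041748046875), (57.28245544433594, 11.65949535369873), 1.4193588495254517)
w5 616 [ 0.5598 -0.2121  0.08  ] [ 0.6052 -0.1953  0.08  ] [[ 0.5623 -0.2113  0.08  ]
 [ 0.6043 -0.2     0.08  ]]
((582.514404296875, -203.37998962402344), (45.14570999145508, 16.879053115844727), 0.804504930973053)
[ 0.6242 -0.1869  0.008 ]
[ 0.6282 -0.3288  0.008 ]
[ 0.5338 -0.1903  0.008 ]
```

Run:
```python
import cv2,numpy as np
a=cv2.imread("pics/w1.png")[90:245,315:450];b=cv2.imread("pics/w5.png")[110:290,280:400]
a=cv2.resize(a,None,fx=3.8,fy=3.8,interpolation=cv2.INTER_CUBIC)[:590];b=cv2.resize(b,None,fx=2.3,fy=3.28,interpolation=cv2.INTER_CUBIC)[:590]
h=min(len(a),len(b));cv2.imwrite("pics/c1.png",np.hstack([a[:h],b[:h]]));print(a.shape,b.shape)
```

```text
(589, 513, 3) (590, 276, 3)
```

View pics/c1.png

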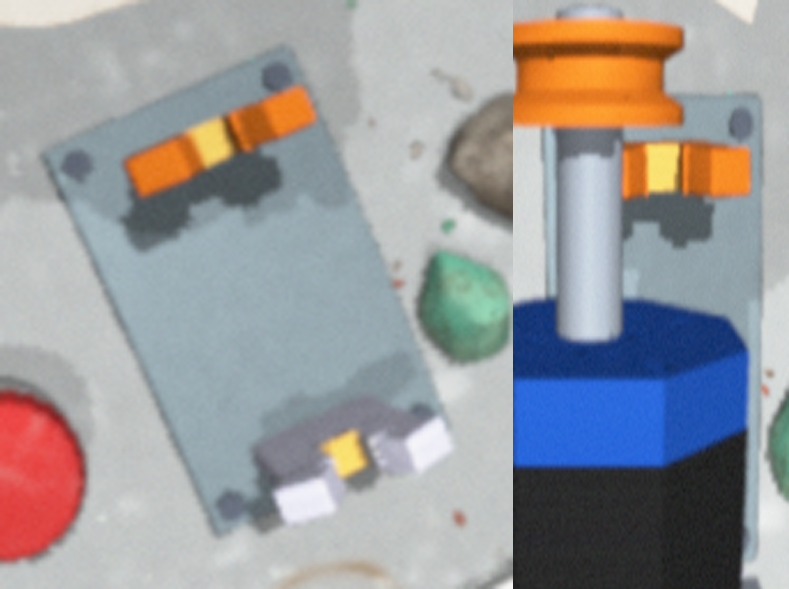

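Run:
```python
from h import *
np.set_printoptions(precision=4,suppress=True)
i1=winfo([.47987,-.25892,.36079],[179.976,.0498,66.095])
f=lambda x,y,z:atz("wrist",(315+x/3.8,90+y/3.8),z,i1)
g=lambda x,y,z:atz("wrist",(280+(x-513)/2.3,110+y/3.28),z)
print("o floor",f(211,142,.05),"g floor",f(345,453,.05))
a,b=f(135,178,.08),f(311,105,.08);print("o ends",a,b,(a+b)/2)
a,b=f(280,510,.08),f(446,432,.08);print("g ends",a,b,(a+b)/2)
P=[f(45,155,.008),f(287,45,.008),f(455,440,.008),f(220,535,.008)];print("plate",np.array(P),np.mean(P,0))
print("w5 floor",g(662,168,.05),"right end",g(750,168,.08), "corner",g(758,97,.008))
i5=camera_info("wrist")
# drum held: pulley in w5
for p,z in [((313,117),0),((313,210),0)]: print(atz("wrist",p,.250,i5))
```

```text
o floor [ 0.5764 -0.2085  0.05  ] g floor [ 0.579 -0.318  0.05 ]
o ends [ 0.5468 -0.209   0.08  ] [ 0.6039 -0.2087  0.08  ] [ 0.5753 -0.2089  0.08  ]
g ends [ 0.5489 -0.3184  0.08  ] [ 0.6064 -0.3164  0.08  ] [ 0.5777 -0.3174  0.08  ]
plate [[ 0.5287 -0.1916  0.008 ]
 [ 0.6213 -0.1882  0.008 ]
 [ 0.626  -0.3411  0.008 ]
 [ 0.5329 -0.3391  0.008 ]] [ 0.5772 -0.265   0.008 ]
w5 floor [ 0.5775 -0.2072  0.05  ] right end [ 0.6059 -0.205   0.08  ] corner [ 0.6227 -0.1865  0.008 ]
[ 0.5494 -0.1823  0.25  ]
[ 0.5495 -0.2145  0.25  ]
```

Run:
```python
from h import *
A=cur();A=row(A,T([.578,-.263,.13],[180,0,91.5]))
```

```text
5 x [0.001, 0.0, -0.047, -0.043, 0.226, 0.911]
```

apply_moves(increments=[[[0, 0, -0.05, -0.04, 0.23, 0.91, 0.7], [0, 0, -0.05, -0.04, 0.23, 0.91, 0.7], [0, 0, -0.05, -0.04, 0.23, 0.91, 0.7], [0, 0, -0.05, -0.04, 0.23, 0.91, 0.7], [0, 0, -0.05, -0.04, 0.23, 0.91, 0.7], [0, 0, 0, 0, 0, 0.4, 0.7], [0, 0, 0, 0, 0, 0, 0.7], [0, 0, 0, 0, 0, 0, 0.7]]])

```text
clock: 13.95
tool_pos: [0.5784, -0.2635, 0.1209]
ee_rot: [179.9, 0.0, 91.5]
wrist_force: [0.1, -0.2, -2.3]
width: 0.529
grasp_force: 42.6
```

Run:
```python
from h import *
s=bot.sense();print(s["tool_pos"],s["ee_rot"],s["wrist_force"],s["clock"])
a=snap("wrist","w6")[130:330,230:400];s2=capture("side")[170:260,250:370]
a=cv2.resize(a,None,fx=2.6,fy=2.6,interpolation=cv2.INTER_CUBIC);b=cv2.resize(s2,None,fx=2.9,fy=2.9,interpolation=cv2.INTER_CUBIC)
c=np.zeros((max(len(a),len(b)),a.shape[1]+b.shape[1],3),np.uint8);c[:len(a),:a.shape[1]]=a;c[:len(b),a.shape[1]:]=b
cv2.imwrite("pics/c2.png",c[:,:,::-1]);print(c.shape,a.shape)
```

```text
[ 0.57842954 -0.26354064  0.12085057] [1.79946557e+02 3.97286689e-02 9.14989115e+01] [ 0.07844446 -0.21187397 -2.29250014] 13.95
(520, 790, 3) (520, 442, 3)
```

View pics/c2.png

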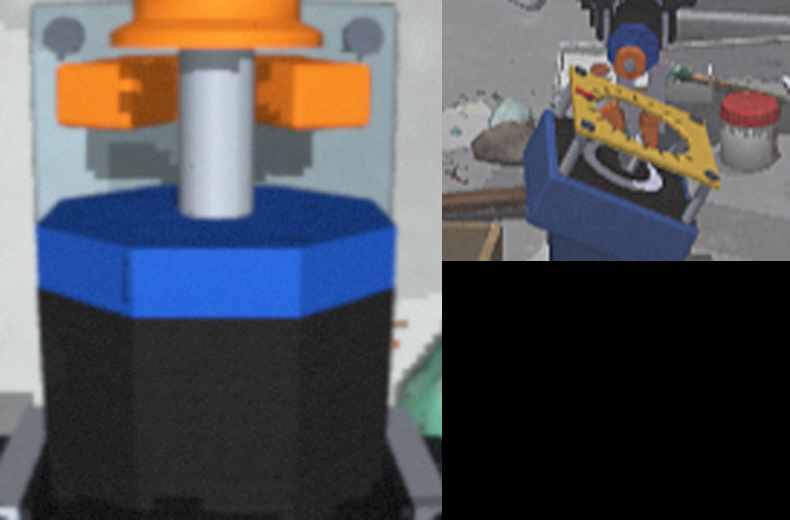

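apply_moves(increments=[[[0, 0, 0, 0, 0, 0.5, 0.7], [0, 0, 0, 0, 0, 0.5, 0.7], [0, 0, 0, 0, 0, 0.5, 0.7], [0, 0, 0, 0, 0, 0.4, 0.7], [0, 0, 0, 0, 0, 0.15, 0.7], [0, 0, 0, 0, 0, 0.15, 0.7], [0, 0, 0, 0, 0, 0.15, 0.7], [0, 0, 0, 0, 0, 0.1, 0.7]]])

```text
clock: 14.85
tool_pos: [0.5783, -0.2636, 0.0586]
ee_rot: [180.0, 0.0, 91.5]
wrist_force: [0.1, -0.4, -2.6]
width: 0.53
grasp_force: 42.6
```

apply_moves(increments=[[[0, 0, 0, 0, 0, 0.1, 0.7], [0, 0, 0, 0, 0, 0.1, 0.7], [0, 0, 0, 0, 0, 0.08, 0.7]]])

```text
clock: 15.15
tool_pos: [0.5782, -0.2635, 0.0515]
ee_rot: [180.0, 0.0, 91.5]
wrist_force: [0.1, -0.5, -2.8]
width: 0.526
grasp_force: 42.6
```

apply_moves(increments=[[[0, 0, 0, 0, 0, 0.05, 0.7], [0, 0, 0, 0, 0, 0.05, 0.7], [0, 0, 0, 0, 0, 0.02, 0.7], [0, 0, 0, 0, 0, 0, 0.7]]])

```text
clock: 15.55
tool_pos: [0.5781, -0.2635, 0.0485]
ee_rot: [-180.0, 0.0, 91.5]
wrist_force: [-0.4, -0.4, -3.1]
width: 0.533
grasp_force: 42.6
```

apply_moves(increments=[[[0, 0, 0, 0, 0, 0.03, 0.7], [0, 0, 0, 0, 0, 0.03, 0.7], [0, 0, 0, 0, 0, 0, 0.7]]])

```text
clock: 15.85
tool_pos: [0.5783, -0.2636, 0.0479]
ee_rot: [180.0, 0.0, 91.5]
wrist_force: [-2.3, -0.3, 3.1]
width: 0.53
grasp_force: 43.4
```

apply_moves(increments=[[[0, 0, 0, 0, 0, 0, 0.42], [0, 0, 0, 0, 0, 0, 0.36], [0, 0, 0, 0, 0, 0, 0.3], [0, 0, 0, 0, 0, 0, 0.25], [0, 0, 0, 0, 0, 0, 0.25], [0, 0, 0, 0, 0, -0.4, 0.25], [0, 0, 0, 0, 0, -0.8, 0.25], [0, 0, 0, 0, 0, -1, 0.25], [0, 0, 0, 0, 0, -1, 0.25], [0, 0, 0, 0, 0, -1, 0.25], [0, 0, 0, 0, 0, -1, 0.25]]])

```text
clock: 16.95
tool_pos: [0.5782, -0.2634, 0.179]
ee_rot: [180.0, 0.0, 91.5]
wrist_force: [0.3, 0.1, 0.1]
width: 0.749
grasp_force: 0.0
```

Run:
```python
from h import *
s=bot.sense();print(s["tool_pos"],s["ee_rot"],s["wrist_force"],s["clock"])
o,i=look(["drum_center","pulley_journal","plain_journal"],"w7")
fz(o,dict(drum_center=.055,pulley_journal=.055,plain_journal=.055))
a=cv2.imread("pics/w7.png")[80:400,200:440]
cv2.imwrite("pics/c3.png",cv2.resize(a,None,fx=1.8,fy=1.8))
row(cur(),T([.47,-.09,.33],[180,0,80]))
```

```text
[ 0.57821408 -0.2634291   0.17900999] [1.79954578e+02 2.74125640e-02 9.15051535e+01] [0.25716601 0.14284891 0.08741582] 16.95
drum_center [315.8 237.5] 0.93
pulley_journal [311.4 161.7] 0.79
plain_journal [315.3 306.3] 0.65
  at z drum_center [ 0.5802 -0.2638  0.055 ]
  at z pulley_journal [ 0.5757 -0.2099  0.055 ]
  at z plain_journal [ 0.5814 -0.318   0.055 ]
7 x [0.002, 0.001, 0.274, 0.954, -0.678, -0.87]
```

View pics/c3.png

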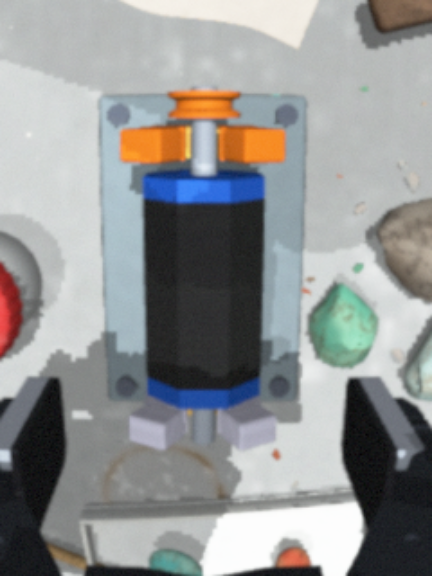

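```bash
cat >> h.py <<'E'
def guardfit(im,info,x=.555,y=.02,yaw=-8.,show=True):
    "fit control x,y,yaw from yellow guard in wrist image"
    im=im.astype(int)
    m=((im[...,0]>130)&(im[...,1]>90)&(im[...,2]<90)&(im[...,0]-im[...,2]>90)&(im[...,0]-im[...,1]<90)).astype(np.uint8)
    m=cv2.morphologyEx(m,cv2.MORPH_CLOSE,np.ones((5,5)))
    n,l,s,c=cv2.connectedComponentsWithStats(m);k=1+np.argmax(s[1:,4]);m=(l==k).astype(np.uint8)
    C,H=cv2.findContours(m,cv2.RETR_CCOMP,cv2.CHAIN_APPROX_NONE)
    outer=max(C,key=cv2.contourArea)[:,0];inner=max([c for c,h in zip(C,H[0]) if h[3]>=0],key=cv2.contourArea,default=None)
    def plane(px,x,y,yaw):
        Rg=R.from_euler("z",yaw,degrees=True).as_matrix()@R.from_euler("y",-25,degrees=True).as_matrix()
        o=np.array([x,y,.130])+Rg[:,2]*.040
        out=[]
        for p in px:
            a,d=ray("wrist",p,info);out.append((Rg.T@(a+d*((o-a)@Rg[:,2])/(d@Rg[:,2])-o))[:2])
        return np.array(out)*1000,Rg
    for _ in range(8):
        uv,Rg=plane(outer[::3],x,y,yaw);rc=cv2.minAreaRect(np.float32(uv));ang=(rc[2]+45)%90-45
        d=Rg[:,:2]@np.array(rc[0])/1000
        x+=d[0];y+=d[1];yaw+=ang
    if show: print("guard rect",rc,"area px",s[k,4])
    if inner is not None:
        iv,_=plane(inner[:,0],x,y,yaw);print("hole",cv2.minEnclosingCircle(np.float32(iv)))
    print("control x,y,yaw",round(x,4),round(y,4),round(yaw,2))
    return x,y,yaw,plane
E
python3 - <<'E'
from h import *
im=cv2.imread("pics/w2.png")[:,:,::-1]
i=winfo([.4611,.0228,.3605],[180,0,100.1])
x,y,yaw,pl=guardfit(im,i)
M=im.astype(int);red=(M[...,0]>140)&(M[...,1]<80)&(M[...,2]<80);red[:, :430]=0;red[:230]=0;red[290:]=0;red[:,470:]=0
ys,xs=np.nonzero(red);uv,_=pl(np.c_[xs,ys],x,y,yaw);print("tab",uv.mean(0),len(xs),"angle",-np.degrees(np.arctan2(*uv.mean(0)[::-1])))
Rg=R.from_euler("z",yaw,degrees=True).as_matrix()@R.from_euler("y",-25,degrees=True).as_matrix()
n=Rg[:,2]
psi=86.  # tool x ccw angle in guard plane
def tool(psi,out):
    Rt=Rg@R.from_euler("z",psi,degrees=True).as_matrix()@R.from_euler("x",180,degrees=True).as_matrix()
    A=np.eye(4);A[:3,:3]=Rt;A[:3,3]=np.array([x,y,.13])+n*out;return A
A=tool(86,.16);print(A.round(3),R.from_matrix(A[:3,:3]).as_euler("xyz",degrees=True))
B=cur();B=row(B,T([.5,-.15,.33],[180,0,88]));row(B,A)
E
```

```text
guard rect ((7.62939453125e-06, -3.814697265625e-06), (114.80584716796875, 114.56600952148438), -0.0) area px 8091
hole ((1.2362992763519287, 0.16861698031425476), 40.164093017578125)
control x,y,yaw 0.5602 0.0164 10.62
tab [49.31449599 -8.10972457] 64 angle 9.338654799275186
[[-0.122  0.901  0.415  0.494]
 [ 0.992  0.098  0.078  0.004]
 [ 0.029  0.422 -0.906  0.275]
 [ 0.     0.     0.     1.   ]] [155.05348153  -1.68934495  96.99000309]
7 x [0.002, 0.001, 0.083, 0.649, -0.448, -0.869]
7 x [-0.59, 0.086, -0.202, 0.874, -0.069, 0.326]
```

apply_moves(increments=[[[0, 0, 0.08, 0.65, -0.45, -0.87, 0.4], [0, 0, 0.08, 0.65, -0.45, -0.87, 0.4], [0, 0, 0.08, 0.65, -0.45, -0.87, 0.6], [0, 0, 0.08, 0.65, -0.45, -0.87, 0.6], [0, 0, 0.08, 0.65, -0.45, -0.87, 0.6], [0, 0, 0.08, 0.65, -0.45, -0.87, 0.6], [0, 0, 0.08, 0.65, -0.45, -0.87, 0.6]]])

```text
clock: 17.85
tool_pos: [0.4981, -0.1491, 0.3287]
ee_rot: [-179.9, -0.0, 88.1]
wrist_force: [0.6, -0.2, 0.2]
width: 0.401
grasp_force: 0.0
```

apply_moves(increments=[[[-0.59, 0.09, -0.2, 0.87, -0.07, 0.33, 0.6], [-0.59, 0.09, -0.2, 0.87, -0.07, 0.33, 0.6], [-0.59, 0.09, -0.2, 0.87, -0.07, 0.33, 0.6], [-0.59, 0.09, -0.2, 0.87, -0.07, 0.33, 0.6], [-0.59, 0.09, -0.2, 0.87, -0.07, 0.33, 0.6], [-0.59, 0.09, -0.2, 0.87, -0.07, 0.33, 0.6], [-0.59, 0.09, -0.2, 0.87, -0.07, 0.33, 0.6], [0, 0, 0, 0, 0, 0, 0.6], [0, 0, 0, 0, 0, 0, 0.6]]])

```text
clock: 18.75
tool_pos: [0.4982, -0.0105, 0.2774]
ee_rot: [157.6, -1.7, 96.4]
wrist_force: [0.5, 0.0, 0.1]
width: 0.403
grasp_force: 0.0
```

```bash
cat >> h.py <<'E'
def Rg_(yaw): return R.from_euler("z",yaw,degrees=True).as_matrix()@R.from_euler("y",-25,degrees=True).as_matrix()
def onp(px,h,info,x,y,yaw):
    "pixels -> plane coords (mm) at height h above panel"
    G=Rg_(yaw);o=np.array([x,y,.13])+G[:,2]*h;r=[]
    for p in np.atleast_2d(px):
        a,d=ray("wrist",p,info);r.append((G.T@(a+d*((o-a)@G[:,2])/(d@G[:,2])-o))[:2])
    return np.array(r)*1000
def tool(psi,out,x,y,yaw,u=0,v=0):
    A=np.eye(4);G=Rg_(yaw);A[:3,:3]=G@R.from_euler("z",psi,degrees=True).as_matrix()@R.from_euler("x",180,degrees=True).as_matrix()
    A[:3,3]=np.array([x,y,.13])+G@np.array([u,v,out]);return A
def rectify(im,info,h,x,y,yaw,half=60,res=2):
    "resample picture onto plane at height h: image up = up the slope, right = clockwise side"
    G=Rg_(yaw);K=np.array(info["K"]);W=np.array(info["world_from_camera"]);n=2*half*res
    c,r=np.meshgrid((np.arange(n)+.5)/res-half,(np.arange(n)+.5)/res-half)
    P=np.stack([-r,-c,0*r],-1)/1000@G.T+np.array([x,y,.13])+G[:,2]*h
    q=(P-W[:3,3])@W[:3,:3];th=np.arctan2(np.hypot(q[...,0],q[...,1]),q[...,2]);s=th/np.maximum(np.hypot(q[...,0],q[...,1]),1e-9)
    return cv2.remap(im,np.float32(K[0,0]*q[...,0]*s+K[0,2]),np.float32(K[1,1]*q[...,1]*s+K[1,2]),cv2.INTER_LINEAR)
def knob(im,info,x,y,yaw):
    M=im.astype(int);red=((M[...,0]>140)&(M[...,1]<90)&(M[...,2]<90)).astype(np.uint8)
    ys,xs=np.nonzero(red);uv=onp(np.c_[xs,ys],.043,info,x,y,yaw);rr=np.hypot(*uv.T);k=(rr>38)&(rr<60)
    if k.any():
        t=uv[k];c=t.mean(0);print("tab",c.round(1),k.sum(),"deg",round(-np.degrees(np.arctan2(c[1],c[0])),1),"radii",rr[k].min().round(1),rr[k].max().round(1))
    g=rectify(im,info,.029,x,y,yaw,30,4)
    return g
E
python3 - <<'E'
from h import *
s=bot.sense();print(s["clock"],s["tool_pos"],s["ee_rot"],s["width"])
o,i=look(["opening","pointer","tab_tip","knob"],"w8")
im=cv2.imread("pics/w8.png")[:,:,::-1]
x,y,yaw,pl=guardfit(im,i,.56,.016,10.6)
for n,h in [("opening",.04),("pointer",.029),("tab_tip",.043)]:
    if n in o: u=onp(o[n][2],h,i,x,y,yaw)[0];print(n,u.round(1),"deg",round(-np.degrees(np.arctan2(u[1],u[0])),1),"r",np.hypot(*u).round(1))
g=knob(im,i,x,y,yaw);v=cv2.resize(g,(24,24),interpolation=cv2.INTER_AREA)
print("lum (2.5mm cells)");print(v.mean(-1).astype(int))
E
```

```text
18.75 [ 0.4981978  -0.0104586   0.27744108] [157.56543803  -1.69919587  96.36036138] 0.4029072844312803
opening [315.8 215.5] 0.58
pointer [314.  183.5] 0.83
tab_tip [377.3 226.5] 0.62Traceback (most recent call last):
  File "<stdin>", line 3, in <module>
  File "h.py", line 35, in look
    l=landmark_of(cam,n)
ValueError: it knows: control, dropper, drum, drum_center, grey_slot, guard, loupe, opening, orange_slot, plain_journal, pointer, polish_pot, pulley_journal, stand, tab_tip
```

```bash
cat > k.py <<'E'
from h import *
import sys
name=sys.argv[1]
s=bot.sense();print(s["clock"],s["tool_pos"],s["ee_rot"],s["width"])
o,i=look(["opening","pointer","tab_tip"],name)
im=cv2.imread(f"pics/{name}.png")[:,:,::-1]
x,y,yaw,pl=guardfit(im,i,.56,.016,10.6)
for n,h in [("opening",.04),("pointer",.029),("tab_tip",.043)]:
    if n in o: u=onp(o[n][2],h,i,x,y,yaw)[0];print(n,u.round(1),"deg",round(-np.degrees(np.arctan2(u[1],u[0])),1),"r",np.hypot(*u).round(1))
g=knob(im,i,x,y,yaw);v=cv2.resize(g,(24,24),interpolation=cv2.INTER_AREA)
np.set_printoptions(linewidth=200)
print("lum (2.5mm cells, up=up slope)");print(v.mean(-1).astype(int))
np.save("ctl.npy",[x,y,yaw])
E
python3 k.py w8
```

```text
18.95 [ 0.49894901 -0.01364406  0.27834387] [157.47682727  -1.66419993  95.97964512] 0.3986026115470788
opening [315.1 213.9] 0.84
pointer [309.2 180.2] 0.57
tab_tip [374.2 216.4] 0.46
guard rect ((0.0, 0.0), (115.06144714355469, 116.355224609375), 89.99999237060547) area px 14951
hole ((0.18752197921276093, 0.7075526714324951), 39.868019104003906)
control x,y,yaw 0.561 0.0163 10.67
opening [-0.3 -1.6] deg 99.8 r 1.6
pointer [-3.  21.3] deg -97.9 r 21.5
tab_tip [40.8 -5.8] deg 8.1 r 41.2
tab [49.  -6.6] 125 deg 7.7 radii 42.4 56.2
lum (2.5mm cells, up=up slope)
[[150  61  27  39  91 135 169 189 202 195 189 174 166 153 136  89  37  22  19  20  19  20  24  53]
 [ 69  24  66 168 202 206 206 209 208 208 207 206 203 197 190 169 132  77  25  22  19  21  20  21]
 [ 30  80 182 210 210 210 209 209 207 206 206 206 207 206 205 200 181 157  86  27  23  19  20  21]
 [ 83 188 209 210 210 209 200 175 133 100 105 115 139 184 203 205 204 194 161  91  25  22  20  20]
 [174 208 208 207 204 166  81  48  37  41  45  41  45  64 116 177 202 202 192 152  59  21  19  20]
 [206 209 208 203 137  50  35  45  45
[... 1144 characters left out ...]
9  33]
 [239 252 252 235 122  41  22  20  21  20  20  21  21  19  21  46 152 199 200 200 208  79  39  32]
 [218 252 252 250 237 161  52  26  29  28  26  26  27  29  62 158 205 201 211 195 107  43  37  32]
 [109 237 251 248 241 231 208 174 114  82  67  88  99 124 186 240 247 236 244 157  46  39  35  32]
 [ 41 127 231 241 241 240 241 240 237 230 219 224 233 233 237 244 251 247 182  56  39  37  33  33]
 [ 35  38  99 197 234 237 237 237 237 236 236 236 236 236 236 240 236 152  55  38  39  33  31  31]
 [ 55  32  34  59 147 217 233 239 239 239 239 239 239 235 220 173  91  45  38  38  37  33  32  32]
 [119  44  34  33  37  57 102 158 193 199 207 198 180 126  72  44  38  38  38  38  32  32  33  49]]
```

```bash
cat > kn.py <<'E'
from h import *
def pointer_angle(im,i,ctl):
    g=rectify(im,i,.029,*ctl,30,8).astype(int).mean(-1)
    n=g.shape[0];r,c=np.mgrid[:n,:n];X=(c+.5)/8-30;Y=-((r+.5)/8-30)  # X clockwise-right, Y up slope
    m=(g>190)&(np.hypot(X,Y)<20.5)&(np.hypot(X,Y)>3)
    k,l,s,cc=cv2.connectedComponentsWithStats(m.astype(np.uint8));
    for j in range(1,k):
        if s[j,4]>600:
            q=l==j;p=np.c_[X[q],Y[q]];c0=p.mean(0);w,V=np.linalg.eigh(np.cov((p-c0).T));d=V[:,1];d=d*np.sign(d@c0)
            print("strip",s[j,4],"centre",c0.round(2),"len,wid",(np.sqrt(w[::-1]*12)).round(1),"axis deg",np.degrees(np.arctan2(d[0],d[1])).round(2),"centre deg",np.degrees(np.arctan2(*c0)).round(2))
E
python3 - <<'E'
from kn import *
ctl=np.load("ctl.npy")
i=winfo([.49895,-.01364,.27834],[157.477,-1.664,95.98])
pointer_angle(cv2.imread("pics/w8.png")[:,:,::-1],i,ctl)
print(np.abs(i["world_from_camera"]-camera_info("wrist")["world_from_camera"]).max())
x,y,yaw=ctl
A=cur()
B=row(A,tool(88,.09,x,y,yaw))
row(B,tool(88,.023,x,y,yaw))
E
```

```text
strip 1692 centre [15.66 11.04] len,wid [13.   2.2] axis deg -34.43 centre deg 54.82
strip 5617 centre [-11.66  -0.53] len,wid [17.1  5. ] axis deg -90.56 centre deg -92.59
strip 1873 centre [ 14.44 -12.43] len,wid [16.8  2.5] axis deg 40.83 centre deg 130.72
0.002154232233154696
3 x [-0.133, 0.021, -0.162, 0.233, -0.019, 0.966]
3 x [0.0, -0.0, -0.0, -0.0, -0.0, 0.893]
```

Run:
```python
from kn import *
x,y,yaw=np.load("ctl.npy")
s=bot.sense();print(s["tool_pos"],s["qd"].round(2),s["joint_positions"].round(1))
row(cur(),tool(91,.085,x,y,yaw),5)
```

```text
[ 0.49877492 -0.01304026  0.27823367] [-0.97 -0.17  0.23  0.2  -0.03 -0.05  0.05] [ 19.4 -17.  -14.3 117.2 -11.6  57.9  14.9]
5 x [-0.08, 0.01, -0.197, 0.14, -0.009, 0.62]
```

apply_moves(increments=[[[-0.08, 0.01, -0.2, 0.14, 0, 0.62, 0.65], [-0.08, 0.01, -0.2, 0.14, 0, 0.62, 0.65], [-0.08, 0.01, -0.2, 0.14, 0, 0.62, 0.65], [-0.08, 0.01, -0.2, 0.14, 0, 0.62, 0.65], [-0.08, 0.01, -0.2, 0.14, 0, 0.62, 0.65], [0, 0, 0, 0, 0, 0, 0.65]]])

```text
clock: 19.75
tool_pos: [0.5253, 0.0113, 0.205]
ee_rot: [155.2, 0.4, 101.8]
wrist_force: [-1.0, 0.1, -0.4]
width: 0.349
grasp_force: 0.0
```

```bash
cat > st.py <<'E'
from kn import *
x,y,yaw=np.load("ctl.npy")
def st():
    s=bot.sense();A=cur();G=Rg_(yaw);p=G.T@(A[:3,3]-[x,y,.13])*1000;Q=G.T@A[:3,:3]
    print("t",s["clock"],"uvw mm",p.round(1),"psi",np.degrees(np.arctan2(Q[1,0],Q[0,0])).round(1),"tilt",np.degrees(Q[:2,2]).round(1),"w",s["width"].round(3),"gf",round(s["grasp_force"],1),"F",(G.T@s["wrist_force"]).round(1),"M",s["moment"].round(2))
    print("q",s["joint_positions"].round(1),"qd",s["qd"].round(1))
st()
E
python3 -c "
from st import *
row(cur(),tool(91,.085,x,y,yaw));row(tool(91,.085,x,y,yaw),tool(91,.023,x,y,yaw))"
```

```text
Traceback (most recent call last):
  File "st.py", line 7, in <module>
    st()
    ~~^^
  File "st.py", line 5, in st
    print("t",s["clock"],"uvw mm",p.round(1),"psi",np.degrees(np.arctan2(Q[1,0],Q[0,0])).round(1),"tilt",np.degrees(Q[:2,2]).round(1),"w",s["width"].round(3),"gf",round(s["grasp_force"],1),"F",(G.T@s["wrist_force"]).round(1),"M",s["moment"].round(2))
                                                                                                                                          ^^^^^^^^^^^^^^^^
AttributeError: 'float' object has no attribute 'round'
```

```bash
sed -i 's/s\["width"\].round(3)/round(s["width"],3)/' st.py; python3 -c "
from st import *
row(cur(),tool(91,.085,x,y,yaw));row(tool(91,.085,x,y,yaw),tool(91,.023,x,y,yaw))"
```

```text
t 19.75 uvw mm [-1.   1.7 83.2] psi 91.2 tilt [-0.2  0.1] w 0.349 gf 0.0 F [-1.   0.3  0.1] M [-0.1   0.48  0.01]
q [ 17.1 -12.1 -16.4 122.5 -11.5  45.2  18.6] qd [ 0.2 -1.4  0.9 -1.9  0.1  1.8 -0.6]
1 x [-0.038, -0.022, 0.034, -0.069, 0.037, -0.073]
3 x [-0.0, -0.0, 0.0, -0.0, -0.0, 0.827]
```

```bash
cp ctl.npy ctl0.npy; python3 k.py w9 | grep -v '^ *\['
python3 - <<'E'
from kn import *
pointer_angle(cv2.imread("pics/w9.png")[:,:,::-1],camera_info("wrist"),np.load("ctl0.npy"))
E
cp ctl0.npy ctl.npy
```

```text
19.75 [0.52531244 0.01134457 0.20497688] [155.23294547   0.3887129  101.81610323] 0.34872582676488245
opening [316.8 279.6] 0.58
pointer [317.9 234.9] 0.71
tab_tip [398.2 295.3] 0.63
guard rect ((7.62939453125e-06, -3.814697265625e-06), (115.86898040771484, 93.96255493164062), -0.0) area px 18490
hole ((50.27912521362305, 38.46263122558594), 6.509759902954102)
control x,y,yaw 0.559 0.0272 10.69
opening [  0.5 -10.6] deg 87.4 r 10.6
pointer [ 0.6 10.1] deg -86.4 r 10.1
tab_tip [ 42.8 -17.7] deg 22.4 r 46.3
tab [ 48.5 -17.3] 244 deg 19.6 radii 43.9 58.7
lum (2.5mm cells, up=up slope)
strip 2063 centre [13.47 13.16] len,wid [11.5  3. ] axis deg -41.11 centre deg 45.67
strip 4851 centre [-9.46  2.89] len,wid [19.4  3.9] axis deg -93.23 centre deg -73.01
strip 9530 centre [  9.43 -12.96] len,wid [29.8  8.1] axis deg 55.74 centre deg 143.97
```

apply_moves(increments=[[[0, 0, 0, -0.07, 0.06, 0.2, 0.65], [0, 0, 0, 0, 0, 0.6, 0.65], [0, 0, 0, 0, 0, 0.6, 0.65], [0, 0, 0, 0, 0, 0.5, 0.65], [0, 0, 0, 0, 0, 0.3, 0.65], [0, 0, 0, 0, 0, 0.2, 0.65], [0, 0, 0, 0, 0, 0, 0.65]]])

```text
clock: 20.65
tool_pos: [0.553, 0.0147, 0.1531]
ee_rot: [155.0, 0.4, 101.8]
wrist_force: [-1.0, 1.0, -0.2]
width: 0.353
grasp_force: 0.0
```

```bash
python3 st.py
```

```text
t 20.65 uvw mm [ 2.4 -0.2 24.4] psi 91.2 tilt [-0.   0.1] w 0.353 gf 0.0 F [-0.8  1.2  0.2] M [-0.05  0.45 -0.03]
q [ 16.8  -5.1 -17.8 123.2  -9.3  37.3  16.8] qd [-0.1 -1.   0.2 -0.4 -0.3  0.5  0.2]
```

Inside the guard with no contact; grip the bar lightly.

apply_moves(increments=[[[0, 0, 0, 0, -0.05, 0, 0.75], [0, 0, 0, 0, 0, 0, 0.85], [0, 0, 0, 0, 0, 0, 0.95], [0, 0, 0, 0, 0, 0, 0.95], [0, 0, 0, 0, 0, 0, 0.95]]], force=20)

```text
clock: 21.15
tool_pos: [0.5511, 0.0141, 0.1531]
ee_rot: [155.1, 0.5, 101.8]
wrist_force: [-6.0, -1.8, 2.8]
width: 0.133
grasp_force: 21.2
```

```bash
python3 st.py
```

```text
t 21.15 uvw mm [ 0.6 -0.3 25.2] psi 91.2 tilt [-0.1  0.1] w 0.133 gf 21.2 F [-4.5 -0.6  5.2] M [-0.24  1.25  0.05]
q [ 16.9  -5.4 -17.8 123.4  -9.4  37.4  17. ] qd [-0.1 -0.   0.  -0.  -0.  -0.  -0. ]
```

apply_moves(increments=[[[0, 0, 0.5, 0, -0.03, 0, 0.95], [0, 0, 0.8, 0, 0, 0, 0.95], [0, 0, 0.8, 0, 0, 0, 0.95], [0, 0, 0.8, 0, 0, 0, 0.95], [0, 0, 0.8, 0, 0, 0, 0.95], [0, 0, 0.8, 0, 0, 0, 0.95], [0, 0, 0.8, 0, 0, 0, 0.95], [0, 0, 0.5, 0, 0, 0, 0.95], [0, 0, 0, 0, 0, 0, 0.95]]])

```text
clock: 22.05
tool_pos: [0.5513, 0.0141, 0.1531]
ee_rot: [158.8, -13.6, 69.6]
wrist_force: [-3.0, -0.5, 1.5]
width: 0.131
grasp_force: 20.9
```

```bash
python3 st.py
```

```text
t 22.05 uvw mm [ 0.7 -0.4 25.2] psi 56.4 tilt [0. 0.] w 0.131 gf 20.9 F [-2.1  0.1  2.6] M [-0.15  0.89 -0.05]
q [ 19.5  -5.4 -20.2 123.4  -9.8  37.3 -17.4] qd [-0.3 -0.1  0.2  0.1 -0.   0.1  2.4]
```

Works smoothly; 64.3° to go, about 10.7 units.

apply_moves(increments=[[[0, 0, 0.6, 0, 0, 0, 0.95], [0, 0, 0.8, 0, 0, 0, 0.95], [0, 0, 0.8, 0, 0, 0, 0.95], [0, 0, 0.8, 0, 0, 0, 0.95], [0, 0, 0.8, 0, 0, 0, 0.95], [0, 0, 0.8, 0, 0, 0, 0.95], [0, 0, 0.8, 0, 0, 0, 0.95], [0, 0, 0.8, 0, 0, 0, 0.95], [0, 0, 0.8, 0, 0, 0, 0.95], [0, 0, 0.8, 0, 0, 0, 0.95], [0, 0, 0.8, 0, 0, 0, 0.95], [0, 0, 0, 0, 0, 0, 0.95]]])

```text
clock: 23.25
tool_pos: [0.5514, 0.0139, 0.1532]
ee_rot: [177.8, -24.9, 16.0]
wrist_force: [-2.8, -0.8, 3.4]
width: 0.132
grasp_force: 21.0
```

```bash
python3 st.py
```

```text
t 23.25 uvw mm [ 0.8 -0.6 25.2] psi 4.9 tilt [0. 0.] w 0.132 gf 21.0 F [-1.2 -0.3  4.3] M [-0.26  0.78 -0.09]
q [ 23.4  -5.4 -23.9 123.3 -10.5  37.3 -68.4] qd [-0.2 -0.   0.2  0.  -0.1 -0.   3.8]
```

apply_moves(increments=[[[0, 0, 0.7, 0, 0, 0, 0.95], [0, 0, 0.7, 0, 0, 0, 0.95], [0, 0, 0.53, 0, 0, 0, 0.95], [0, 0, 0.2, 0, 0, 0, 0.95], [0, 0, 0, 0, 0, 0, 0.95], [0, 0, 0, 0, 0, 0, 0.95], [0, 0, 0, 0, 0, 0, 0.85], [0, 0, 0, 0, 0, 0, 0.75], [0, 0, 0, 0, 0, 0, 0.65], [0, 0, 0, 0, 0, 0, 0.65], [0, 0, 0, 0, 0, 0, 0.65]]])

```text
clock: 24.35
tool_pos: [0.5514, 0.0145, 0.1528]
ee_rot: [-176.2, -24.7, 1.9]
wrist_force: [-0.2, 0.4, -0.2]
width: 0.35
grasp_force: 0.0
```

```bash
python3 st.py
```

```text
t 24.35 uvw mm [ 0.7 -0.  24.8] psi -7.9 tilt [0.  0.1] w 0.35 gf 0.0 F [-0.2  0.5 -0.1] M [-0.1   0.37 -0.01]
q [ 24.4  -5.3 -24.9 123.3 -10.6  37.3 -81.1] qd [ 0.  -0.2  0.1 -0.1  0.1  0.1 -0.1]
```

apply_moves(increments=[[[0, 0, 0, 0, 0, -0.3, 0.65], [0, 0, 0, 0, 0, -0.5, 0.65], [0, 0, 0, 0, 0, -0.6, 0.65], [0, 0, 0, 0, 0, -0.8, 0.65], [0, 0, 0, 0, 0, -0.8, 0.65], [0, 0, 0, 0, 0, -0.8, 0.65], [0, 0, 0, 0, 0, -0.6, 0.65], [0, 0, 0, 0, 0, 0, 0.65], [0, 0, 0, 0, 0, 0, 0.65]]])

```text
clock: 25.25
tool_pos: [0.5057, 0.0058, 0.2529]
ee_rot: [-176.3, -24.8, 1.9]
wrist_force: [-1.0, -0.5, -0.0]
width: 0.351
grasp_force: 0.0
```

```bash
python3 st.py; python3 k.py w10
python3 - <<'E'
from kn import *
im=cv2.imread("pics/w10.png")[:,:,::-1]
for c in ["ctl0.npy","ctl.npy"]: print(c);pointer_angle(im,camera_info("wrist"),np.load(c)); knob(im,camera_info("wrist"),*np.load(c))
E
cp ctl.npy ctl2.npy; cp ctl0.npy ctl.npy
```

```text
t 25.25 uvw mm [ 9.000e-01 -1.000e-01  1.352e+02] psi -7.9 tilt [0.1 0.1] w 0.351 gf 0.0 F [-1.  -0.3  0.4] M [-0.08  0.47 -0.01]
q [ 21.2 -17.3 -17.9 120.7 -14.   52.  -77.9] qd [ 0.5 -0.1 -0.9  0.8  0.1 -0.2 -0.1]
25.25 [0.50570174 0.0057915  0.25293322] [-176.25417267  -24.79694701    1.94220285] 0.3505632097635186
opening [315.9 250.7] 0.73
pointer [311.7 212.5] 0.98
tab_tip [313.5 182.5] 0.74
guard rect ((0.0, 0.0), (114.51538848876953, 116.15387725830078), -0.0) area px 12701
hole ((49.64854049682617, -50.79945373535156), 6.259180545806885)
control x,y,yaw 0.5612 0.0167 10.49
opening [-2.2 -1.5] deg 145.9 r 2.7
pointer [20.8 -1.9] deg 5.1 r 20.9
tab_tip [41.8 -5.9] deg 8.1 r 42.3
tab [49.2 -7.5] 175 deg 8.7 radii 43.2 56.1
lum (2.5mm cells, up=up slope)
[[160  87  30  42 146 199 202 202 203 202 202 201 200 200 202 202 202 200 188 177 122  50  87 162]
 [ 68  26  42 150 200 201 202 202 199 176 128 101 101 101 133 175 196 203 203 200 178 128  41  72]
 [ 24  28 116 196 198 197 198 175 106  46  34  71 108 155  88  58  93 182 205 201 197 168  99  29]
 [ 23  59 180 199 199 199 173  63
[... 1967 characters left out ...]
9  31  30  32  32  31  31  32  32  32  32  32  31  32  33  32  31  32  32  37]]
ctl0.npy
strip 5726 centre [ 1.82 11.35] len,wid [17.7  5.1] axis deg 7.23 centre deg 9.11
strip 5221 centre [-14.43 -10.12] len,wid [21.5  4.9] axis deg -35.17 centre deg -125.03
strip 2100 centre [ 14.61 -12.03] len,wid [14.5  2.7] axis deg 40.4 centre deg 129.47
tab [48.8 -7.4] 175 deg 8.6 radii 42.8 55.7
ctl.npy
strip 5760 centre [ 2.21 11.2 ] len,wid [17.8  5.1] axis deg 6.54 centre deg 11.15
strip 5629 centre [-14.37  -9.94] len,wid [22.5  5.1] axis deg 145.35 centre deg -124.67
strip 1605 centre [ 14.53 -12.51] len,wid [12.9  2.3] axis deg 41.73 centre deg 130.73
tab [48.6 -7.6] 175 deg 8.9 radii 42.7 55.6
```

apply_moves(increments=[[[0, 0, 0, 0, 0, 0.4, 0.65], [0, 0, 0, 0, 0, 0.4, 0.65], [0, 0, 0, 0, 0, 0.2, 0.65], [0, 0, 0, 0, 0, 0, 0.65], [0, 0, 0, 0, 0, 0, 0.65]]])

```text
clock: 25.95
tool_pos: [0.516, 0.0076, 0.2295]
ee_rot: [-176.2, -24.7, 1.9]
wrist_force: [-0.6, 0.1, -0.4]
width: 0.348
grasp_force: 0.0
```

```bash
python3 st.py
python3 - <<'E'
from h import *
for c in ["side","top"]:
    print(c);o,i=look(["drum_center","pulley_journal","plain_journal","polish_pot","dropper","loupe"],"e_"+c,c)
    fz(o,dict(drum_center=.055,pulley_journal=.055,plain_journal=.055,polish_pot=0,dropper=0,loupe=0))
E
```

```text
t 25.95 uvw mm [  0.5  -0.3 109.5] psi -8.0 tilt [-0.   0.1] w 0.348 gf 0.0 F [-0.7  0.2 -0.1] M [-0.07  0.45  0.04]
q [ 21.2 -14.8 -18.8 121.6 -13.5  48.7 -78.5] qd [-0.1 -0.6  0.2 -0.4  0.   0.1  0. ]
side
drum_center [308.5 275.3] 0.67
pulley_journal [316.6 210.5] 0.73
plain_journal [354.2 225.7] 0.54
polish_pot [357.  222.7] 0.72
dropper [305.6 303.8] 0.83
loupe [321.9 324.8] 0.54
  at z drum_center [0.5558 0.0975 0.055 ]
  at z pulley_journal [ 0.5737 -0.2367  0.055 ]
  at z plain_journal [ 0.4704 -0.1584  0.055 ]
  at z polish_pot [ 0.4666 -0.292   0.    ]
  at z dropper [0.5583 0.1243 0.    ]
  at z loupe [0.5163 0.1956 0.    ]
top
drum_center [437.5 218.7] 0.78
pulley_journal [413.7 216.9] 0.85
plain_journal [458.3 216.1] 0.6
polish_pot [438.4 262.4] 0.74
dropper [282.9 230.9] 0.44
loupe [245.9 245.2] 0.51
  at z drum_center [ 0.5734 -0.2624  0.055 ]
  at z pulley_journal [ 0.578  -0.2046  0.055 ]
  at z plain_journal [ 0.5796 -0.3131  0.055 ]
  at z polish_pot [ 0.4686 -0.2766  0.    ]
  at z dropper [0.5499 0.1148 0.    ]
  at z loupe [0.5143 0.2077 0.    ]
```

The drum is seated, the bystanders haven't moved, and the pointer lines up with the tab. Handing in.

```bash
python3 -c "
from bench import bot
print(bot.job_done())"
```

```text
the job is handed in; nothing more can be done
None
```

I handed the job in at about 26.6 s: the drum is seated in both forks with its pulley at the orange fork, the knob points at the red tab to within about 1.5°, and the pot, dropper bottle and loupe stand where they were; one uncertainty is that joint 2 read -17.3° against its -17.29° limit as I withdrew, so it was at that limit and I can't rule out that it just passed it.

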